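Change the bench lamp's bayonet bulb

TASK

The bench lamp's bulb is dead: without forcing it, push it in, turn it a quarter turn anticlockwise, draw it out of the tilted lamp head and set it down in the red scrap bin without dropping it. Then take the white LED bulb with the blue ribs out of the wooden bulb rack, put its pins into the holder's slots, push it in against the spring without forcing it, turn it a quarter turn clockwise and let go, so that it springs back locked in place. Last, flip the switch on the lamp's foot to on; leave the other bulbs and the things lying about on the bench where they are.

Things in the scene. Friction and masses are not known exactly. Their poses are not given: they have to be found in the camera images.
- dead_bulb_mid (a point): the dead bulb (cream dome, grey body, black ribs), locked in the lamp at the start, of the same shape as the new one: point at the middle of its 60 mm band, z from cap to dome, x along its pins and ribs. To free it push it in 6 mm, turn it 85 degrees anticlockwise (seen looking into the shade's mouth) and draw it out along the holder's axis.
- new_bulb_mid (a point): the new bulb (white, two blue ribs), upright in one of the rack's holes: 96 mm long, 70 g. Point on its axis at the middle of its widest band (a 60 mm cylinder from 50 to 66 mm above the cap's end), 58 mm above the cap's end. z runs from cap to dome, x along the two bayonet pins and so through the blue ribs on the band above them. Dome at most 57 mm across.
- new_bulb_cap (a point): end of the new bulb's metal cap, on its axis (same axes). Cap 22 mm across, its last 4.5 mm tapered to 15 mm; pins 3 mm thick, 10 mm above the cap's end, 30 mm tip to tip; neck 32 mm across from 24 to 37 mm above the cap's end, then flaring to the band. The dead bulb is the same.
- lampholder (a point): centre of the lamp's bayonet holder's mouth, level with its brass lip, at the bottom of the shade. z: the holder's axis, out through the shade's mouth, 35 degrees from vertical, leaning to the robot's side. x: line of the pins of a locked bulb. The two entry slots (7 mm wide, 7 degrees of play) lie on the line 85 degrees from x towards y (anticlockwise looking into the mouth).
- contacts (a joint): the holder's sprung contact plate (m, grows as pushed in): -0.005 empty, 0 with a locked bulb, 0.009 end stop. It meets the cap's end 10.5 mm below the lip's top (5 N), 8 N when locked, 13 N at the stop. The bulb turns freely only with its cap's end 18.5 mm or more below the lip's top (21 to 22 is good). Holder's bore 24.6 mm, lip 7 mm thick.
- lamp_head: the lamp's head, same frame as the holder's point. After 85 degrees clockwise and letting go, the pins spring 3 mm up into recesses of the lip: cap's end 15.5 mm below the lip's top, band-middle 42.5 mm above it. Stops end both slots just beyond (6 degrees). Shade inside: radius 45 mm level with the lip, 65 at 14 mm above it, 77 at 34, 85 at the rim 54 mm above it.
- lamp: the whole lamp, bolted to the bench; origin under its round foot (160 mm across, 22 mm high), x away from the side to which the shade's mouth leans. The arms rise from the back of the foot and lie behind and below the shade; their elbow, the highest part (312 mm), is at (130, -20) mm and the holder's point at (-100, 170, 160) mm here.
- switch (a joint): the toggle switch on the lamp's foot: 0 is off (leaning to the lamp's front, -x of the lamp), 0.9 rad is on (pushed over to +x of the lamp). It stays where it is left and takes about 1.5 N at its tip. Pivot at (-50, -20, 26) mm in the lamp's frame, 30 mm below the tip; foot's top 22 mm above the bench.
- switch_tip (a point): centre of the red ball, 12 mm across, at the switch's tip, 53 mm above the bench when off. Pushed along the lamp's +x, the ball travels 26 mm to on. (This point's axes turn with the switch.)
- scrap_bin_in (a point): the red scrap bin, fixed: open box 170 x 140 mm outside, 55 mm high, walls 4 mm. The point is the centre of its inner floor, 4 mm above the bench; x along its 170 mm side.
- rack_top (a point): the wooden bulb rack, fixed: a block 300 x 85 x 40 mm. The point is the centre of its top, 40 mm above the bench; x along the 300 mm side. Three round holes 36 mm across and 34 mm deep at x = -100, 0 and 100 mm; each holds one bulb, cap down, its end 6 mm above the bench, any of them in any hole.
- amber_bulb: an amber round bulb with brass screw cap, 60 mm across, 92 mm tall, upright in the rack, to be left there; origin at its cap's end.
- spot_bulb: a grey reflector spot bulb with brass screw cap, 63 mm across, 84 mm tall, upright in the rack, to be left there; origin at its cap's end.
- gouge: a carving gouge lying on the bench, wooden handle, 240 mm long, 28 mm thick, leave it; origin under its middle.
- puppet_head: a small carved wooden head, 77 mm tall, 52 mm across, leave it; origin under it.
- varnish_jar: a brown glass jar, 60 mm across, 75 mm tall, leave it; origin under it.
- mallet: a wooden mallet lying on the bench, head 100 mm long and 68 mm thick, handle 160 mm, leave it; origin under its head.
- puppet_arm: a carved wooden arm lying on the bench, 155 mm long, 26 mm thick, leave it; origin under its middle.
Mind the look-alikes: they are no part of the job. Leave any green, pink or purple look-alike of the part that bears new_bulb_mid alone.

How it is judged:
On the way, in this order (a step that is already met when the one before it is completed fails the run):
1. the dead bulb is out of the lamp and lies, let go and still, in the scrap bin (x of dead_bulb_mid in the frame of scrap_bin_in between -0.08 and 0.08 m and y of dead_bulb_mid in the frame of scrap_bin_in between -0.065 and 0.065 m and z of dead_bulb_mid in the frame of scrap_bin_in between 0 and 0.07 m and linear speed of dead_bulb below 0.05 m/s and contact force between the fingers and dead_bulb below 0.1 N), for 0.2 s.
2. the new bulb is locked in the lamp's holder, sprung back, and let go (z of new_bulb_mid in the frame of lampholder between 0.039 and 0.0455 m and x of new_bulb_mid in the frame of lampholder between -0.008 and 0.008 m and y of new_bulb_mid in the frame of lampholder between -0.008 and 0.008 m and angle between the x axis of new_bulb_mid and the x axis of lampholder, either way round below 0.21 rad and angle between the z axis of new_bulb_mid and the z axis of lampholder, either way round below 0.14 rad and contact force between the fingers and new_bulb below 0.1 N), for 0.2 s.
3. the lamp's switch is on (value of joint switch above 0.7 rad), for 0.2 s.
At the end, for the whole second after the job is handed in: Dead bulb at rest in the scrap bin, let go; new bulb in line with the holder (8 degrees, 8 mm), pins within 12 degrees of the locked line, sprung back to locked height (band-middle 39 to 45.5 mm above the lip), let go and still; switch past 0.7 rad (all of step 1 and z of new_bulb_mid in the frame of lampholder between 0.039 and 0.0455 m and x of new_bulb_mid in the frame of lampholder between -0.008 and 0.008 m and y of new_bulb_mid in the frame of lampholder between -0.008 and 0.008 m and angle between the x axis of new_bulb_mid and the x axis of lampholder, either way round below 0.21 rad and angle between the z axis of new_bulb_mid and the z axis of lampholder, either way round below 0.14 rad and value of joint switch above 0.7 rad and linear speed of new_bulb below 0.02 m/s); the robot touches nothing.
It fails at once if another bulb is moved more than 3 cm from its place in the rack (distance of any of amber_bulb, spot_bulb from where it was at the start of the episode above 0.03 m).
It fails at once if a thing lying about on the bench is pushed more than 3 cm from its place (distance of any of gouge, puppet_head, varnish_jar, mallet, puppet_arm from where it was at the start of the episode above 0.03 m).
It fails at once if a bulb is dropped or thrown (faster than 1.3 m/s) (linear speed of any of dead_bulb, new_bulb above 1.3 m/s).
It fails at once if a bulb is forced in or out of the lamp with more than 80 N (contact force between any of dead_bulb, new_bulb and lamp above 80 N).
It also fails if it takes over 72 s, if anything falls off the work surface, if the arm or the gripper's body presses on something with over 40 N, if the wrist force passes 120 N, or if a joint passes its speed limit or range.

ROBOT

A 6-joint arm with a two-finger parallel gripper is mounted at the origin on the work surface. World frame = base frame: x ahead of the robot, y to its left, z up, the work surface at z = 0. Lengths are in m, angles in rad, forces in N, time in s.
With the tool pointing down it reaches from about 0.225 to 0.875 m from the base axis. Payload 3.4 kg.
Tool frame: the origin (TCP) lies on the centre line of the jaws, within the pads' length; the fingertips stand 11 mm ahead of it and the grasp point (between the pads) lies 8 mm behind it; z points along the fingers, y is the line along which they close (so a half turn about z gives the same grasp; the last joint's range is limited). The gripper opens to 85 mm and grips with 20 to 120 N. Pads are 22 mm wide; open, the fingers measure 114 mm over their backs; the gripper's body (76 mm by 85 mm) begins 54 mm behind the grasp point. The pads swing forward as they close: fully open they stand 13 mm farther back than shut.
Start: joints at [-1.252, 0.276, 1.505, -0, 1.361, -0.121], TCP at [0.245, -0.52, 0.242] pointing down, gripper open.
Joint ranges: [-2.89, 2.89], [-0.75, 2.08], [0.22, 2.7], [-1.18, 4.32], [0.11, 2.71], [-2.7, 2.7]. Speed limits (rad/s): [2.57, 2.57, 3.14, 3.14, 3.14, 3.14].

INTERFACE

Orientations are given as a unit quaternion [w, x, y, z].
In Python, from rig import manip, eyes, job gives the robot as it stands.
- The arm moves only by the tool drive_tool, never from a script. Its argument "rows" is a list of rows, each a list of 3 entries, a list of its own where there are three numbers: the turn, a rotation vector about the world's x, y, z in rad, then the shift along the world's x, y, z in cm, then the finger opening in cm, from 0 to 8.54. A call has 1 to 8 rows; each row shifts and turns the commanded pose from where the row before left it; what a row does not reach is not made up. A row lasts 1/8 s, in which the tool goes at most 62.5 mm and 10.7 degrees, less where a joint would pass 70% of its speed; a pose out of reach is approached as far as the arm can. A call is refused whole if a number of a shift passes 6.25 or a number of a turn 0.188, either way. A call with a gripper value outside its range is refused whole. The fingers move at their own pace and stop on an object; "force" is the grip in N (left out, the last holds). Time passes only in rows, so rows that do not move let the fingers close. It gives the time, the measured TCP pose, the force, the opening and the grip force at its end, in the units of the state.
- manip.get_state(): the state, without advancing time (a new reading comes with each control period).
- eyes.get_image(name): name is "scene" or "side" or "wrist"; returns the picture (384x512x3 uint8, red, green, blue); there is no depth.
- eyes.get_calibration(name): a dict with "camera_matrix" (3x3 intrinsics, pixels), "k1" (the pictures are not rectified: a ray, as slopes to the right and down, at radius r is drawn at 1 + k1 r^2 times it, then the intrinsics apply), "view" (4x4, takes a point from world to camera coordinates). Camera axes: x right, y up, looking along -z (the intrinsics and any distortion apply to the point x, -y, -z); pixel columns grow to the right and rows downward; lengths in m; the calibration is good to about 2 mm. A picture is of the moment at which its call begins: read the wrist's pose just before it. get_calibration takes no time and is no camera call; for the wrist camera it gives the pose at the moment of the call.
- job.sign_off(): hands the job in; it is judged then, once.
The state is a dict: "clock": time; "qpos": joint angles; "qd": joint speeds; "effort": joint torques, N m; "position": TCP position; "ee_rot": TCP orientation; "contact_force": force on the tool from outside, world axes, zero at the start; "moment": the same for the moment, N m; "width": finger opening in m; "gripper_force": force on a finger pad.
Only numpy, scipy, OpenCV 4.12 (cv2) and the standard library are available. Lean on these libraries where they do the work, as an engineer would, in place of code of your own. Each camera call takes 0.05 s, during which the arm holds its last target. There are 200 camera calls.

## Working session

There is one attempt and no reset: what is moved stays moved. The work goes in short steps, Python scripts to look and compute and a tool call to move; the robot and the scene stay as the last step left them, time stands still between calls to the robot, and variables do not carry over. Pictures are saved under pics/ and viewed, at most 10 in all, crops included, and the job is handed in when it is done.

Besides the shell and the picture viewer there is one more tool, called after "Call:" as name(argument=value, ...) on one line, values as JSON. drive_tool: Moves the arm, as the interface text tells. Its arguments: {"type":"object","properties":{"rows":{"type":"array"},"force":{"type":"number"}},"required":["rows"]}

```bash
ls; mkdir -p pics; python3 - <<'E'
from rig import manip, eyes, job
import cv2
a=eyes.get_image("scene");b=eyes.get_image("side")
cv2.imwrite("pics/scene.png",cv2.resize(a[:,:,::-1],(800,600),interpolation=cv2.INTER_CUBIC))
cv2.imwrite("pics/side.png",cv2.resize(b[:,:,::-1],(800,600),interpolation=cv2.INTER_CUBIC))
cv2.imwrite("pics/scene_raw.png",a[:,:,::-1]);cv2.imwrite("pics/side_raw.png",b[:,:,::-1])
for n in("scene","side","wrist"):
    print(n,eyes.get_calibration(n))
print(manip.get_state())
E
```

```text
pics
scene {'camera_matrix': array([[399.32724415,   0.        , 257.63843489],
       [  0.        , 399.32724415, 193.93155813],
       [  0.        ,   0.        ,   1.        ]]), 'k1': 0.018162194227580076, 'view': array([[ 0.5712285 ,  0.82070422,  0.01194072, -0.36567512],
       [-0.54125784,  0.36571134,  0.75716258,  0.19544415],
       [ 0.61703966, -0.43897585,  0.65311734, -1.83242725],
       [ 0.        ,  0.        ,  0.        ,  1.        ]])}
side {'camera_matrix': array([[363.76212999,   0.        , 254.77343466],
       [  0.        , 363.76212999, 196.59517304],
       [  0.        ,   0.        ,   1.        ]]), 'k1': 0.012841717835103154, 'view': array([[-0.94941396, -0.31347239, -0.01866004,  0.58697765],
       [ 0.15616292, -0.522854  ,  0.83799573, -0.16789259],
       [-0.272445  ,  0.79269083,  0.54535765, -0.98662579],
       [ 0.        ,  0.        ,  0.        ,  1.        ]])}
wrist {'camera_matrix': array([[265.86680676,   0.        , 250.70024559],
       [  0.        , 265.86680676, 192.77471766],
       [  0.        ,   0.        ,   1.        
[... 278 characters left out ...]
     ]])}
{'clock': 0.1, 'qpos': array([-1.25202338e+00,  2.76554956e-01,  1.50600025e+00,  2.39269379e-05,
        1.36067480e+00, -1.20990859e-01]), 'qd': array([ 0.00111504, -0.00138071, -0.00220612, -0.00147921, -0.00055087,
        0.00035444]), 'effort': array([ 1.08541662e-03, -4.17699194e+01, -2.46404493e+01, -1.96977958e-04,
        5.82134351e-03,  8.59533202e-06]), 'position': array([ 0.2446618 , -0.51986861,  0.24151545]), 'ee_rot': array([-8.15834631e-04,  9.75923434e-01,  2.18111852e-01, -6.91870405e-05]), 'contact_force': array([ 0.06137389, -0.53157595,  0.3399306 ]), 'moment': array([ 0.00239169, -0.02814825, -0.02009378]), 'gripper_force': 0.0, 'width': 0.08542707991591572}
```

View pics/scene.png

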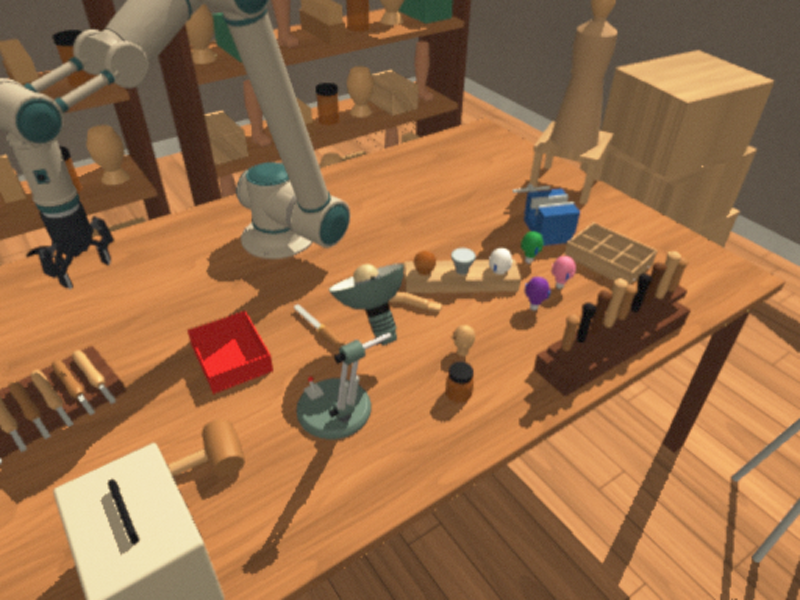

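View pics/side.png

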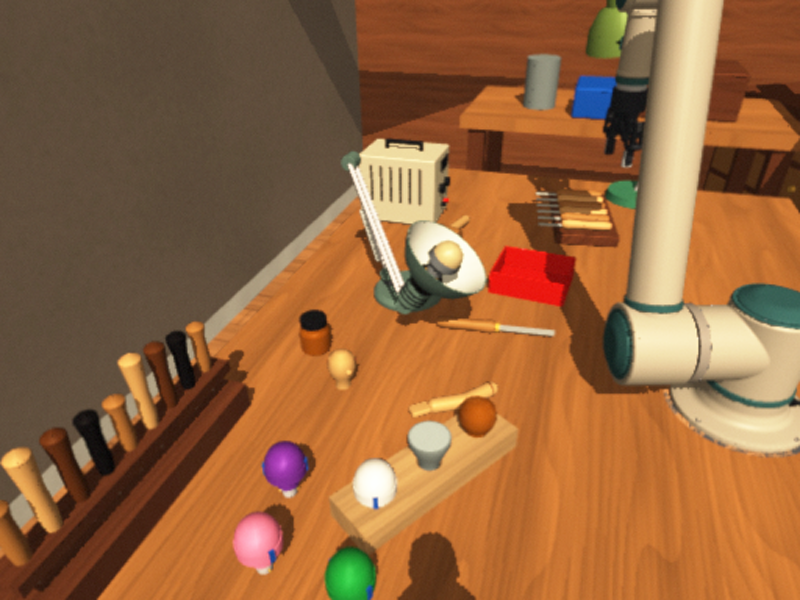

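Candidates for the new bulb (scene view, 800x600): white with blue ribs in the rack (500,262); amber (425,262); spot (462,262); the look-alikes are green (532,244), pink (564,268) and purple (538,290), standing loose. I choose the white one and check it in crops.

```bash
cat > h.py <<'E'
import numpy as np, cv2
from scipy.optimize import least_squares
from scipy.spatial.transform import Rotation as R
from rig import manip, eyes, job
def proj(c,P):
    P=np.atleast_2d(P); V=c["view"]; q=P@V[:3,:3].T+V[:3,3]
    s=np.c_[q[:,0],-q[:,1]]/-q[:,2:]; r2=(s**2).sum(1,keepdims=True)
    s=s*(1+c["k1"]*r2); K=c["camera_matrix"]
    return s*[K[0,0],K[1,1]]+[K[0,2],K[1,2]]
def ray(c,uv):
    K=c["camera_matrix"]; d=(np.array(uv,float)-[K[0,2],K[1,2]])/K[0,0]; s=d.copy()
    for _ in range(10): s=d/(1+c["k1"]*(s@s))
    V=c["view"]; Rm=V[:3,:3]; o=-Rm.T@V[:3,3]; v=Rm.T@np.array([s[0],-s[1],-1]); return o,v/np.linalg.norm(v)
def atz(c,uv,z):
    o,v=ray(c,uv); return o+v*(z-o[2])/v[2]
def tri(pairs):
    A=np.zeros((3,3));b=np.zeros(3)
    for c,uv in pairs:
        o,v=ray(c,uv); M=np.eye(3)-np.outer(v,v); A+=M;b+=M@o
    return np.linalg.solve(A,b)
def tool():
    s=manip.get_state(); q=s["ee_rot"]; return s["position"],R.from_quat(np.r_[q[1:],q[0]]),s
def crop(im,x0,y0,x1,y1,f):
    return cv2.resize(im[y0:y1,x0:x1],None,fx=f,fy=f,interpolation=cv2.INTER_CUBIC)
E
python3 - <<'E'
from h import *
a=cv2.imread("pics/scene_raw.png");b=cv2.imread("pics/side_raw.png")
cv2.imwrite("pics/lampc.png",np.hstack([crop(a,185,160,285,290,4),crop(b,215,95,315,225,4)]))
r=np.zeros((600,800,3),np.uint8)
t=crop(a,250,145,350,195,6);r[:300,:600]=t
t=crop(b,205,240,340,350,2.7);r[300:300+t.shape[0],:t.shape[1]]=t
cv2.imwrite("pics/rackc.png",r)
E
```

```text
(no output)
```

View pics/lampc.png

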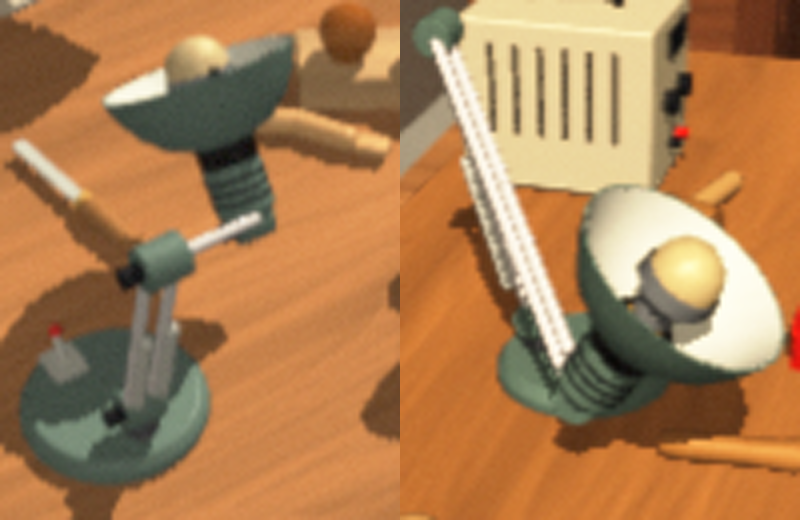

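View pics/rackc.png

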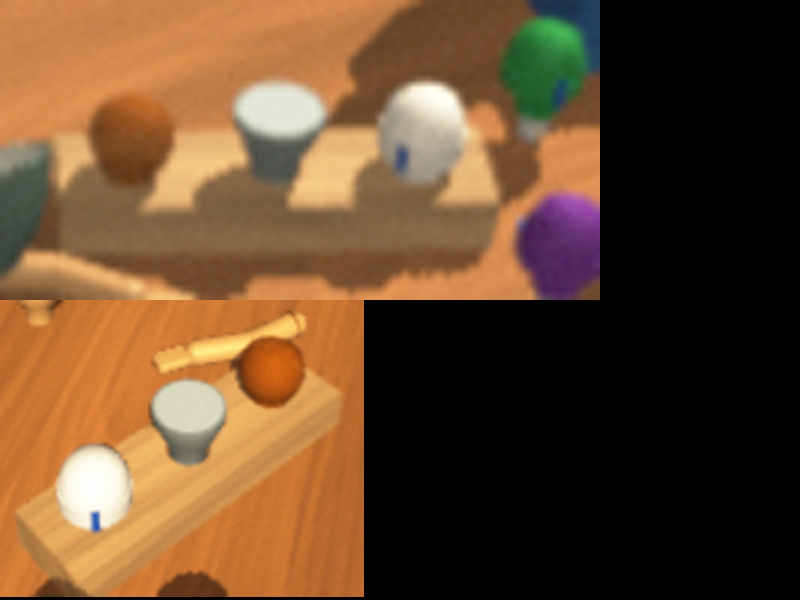

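The crops show the lamp with its ball switch at left-crop (56,330), elbow (162,260), rim ends (103,103) and (297,38); the dome is at (686,276) in the side crop. The white bulb is at the rack's end, and a blue rib faces both cameras.

```bash
python3 - <<'E'
from h import *
S=eyes.get_calibration("scene");D=eyes.get_calibration("side")
ax=np.array([-np.sin(np.radians(35)),0,np.cos(np.radians(35))]);H=np.array([-.1,.17,.16])
s=lambda x,y:np.array([185+x/4,160+y/4]); d=lambda x,y:np.array([215+(x-400)/4,95+y/4])
obs=[(S,[0,0,.022],s(115,400)),(S,[.13,-.02,.30],s(162,260)),(D,[.13,-.02,.30],d(437,32)),(S,[-.063,-.02,.053],s(56,330)),(D,H+.0525*ax,d(686,276)),(S,H+.0525*ax,s(200,70))]
def T(p,P): return R.from_euler('z',p[2]).apply(P)+[p[0],p[1],0]
th=np.linspace(0,2*np.pi,360);u=np.array([0,1,0]);v=np.cross(ax,u)
rim=H+.054*ax+.086*(np.cos(th)[:,None]*u+np.sin(th)[:,None]*v)
def res(p):
    r=[proj(c,T(p,np.array(P)))[0]-o for c,P,o in obs]
    rs=proj(S,T(p,rim));rd=proj(D,T(p,rim))
    r+=[rs[rs[:,0].argmin()]-s(103,103),rs[rs[:,0].argmax()]-s(297,40)]
    r+=[[rd[:,0].min()-d(578,0)[0],rd[:,0].max()-d(783,0)[0]],[rd[:,1].min()-d(0,185)[1],rd[:,1].max()-d(0,382)[1]]]
    return np.ravel(r)
for y0 in(-.5,.5):
    f=least_squares(res,[.6,-.1,y0],loss='soft_l1');print(f.x,f.cost)
p=f.x;print(np.round(res(p).reshape(-1,2),1))
h=T(p,H);a=R.from_euler('z',p[2]).apply(ax);print("holder",h,"axis",a,"sw",T(p,np.array([-.063,-.02,.053])))
# rack & new bulb
r=lambda x,y:np.array([250+x/6,145+y/6]); q=lambda x,y:np.array([205+x/2.7,240+(y-300)/2.7])
for n,A,B in(("new",r(422,128),q(95,482)),("amber",r(132,138),q(272,372)),("spot",r(280,112),q(188,407))): print(n,tri([(S,A),(D,B)]))
print("ribs", tri([(S,r(401,158))]+[(D,q(96,521))]), [atz(S,r(401,158),.064),atz(D,q(96,521),.064)])
# bin: rim corners at z=.055 in scene (800px)
for n,uv in(("binL",(189,346)),("binT",(245,314)),("binR",(271,358)),("binB",(215,390))): print(n,atz(S,np.array(uv)/1.5625,.055 if n!="binB" else 0))
for n,uv in(("jar",(460,368)),("head",(463,335)),("gouge0",(296,308)),("gouge1",(345,352)),("arm1",(440,310)),("mallet",(222,445))):print(n,atz(S,np.array(uv)/1.5625,.05 if n in("jar","head") else .015))
E
```

```text
[ 0.65786081 -0.18959655 -0.00498946] 7.315387232294254
[ 0.65786081 -0.18959655 -0.00498947] 7.315387232294194
[[ 0.2 -1.9]
 [ 0.2 -0.6]
 [ 0.1 -2.1]
 [-0.2  0. ]
 [-1.  -0.7]
 [ 0.2  0. ]
 [ 0.4 -0.3]
 [-0.4 -0.8]
 [ 0.7 -0.8]
 [-0.7 -3.6]]
holder [ 0.55871026 -0.01909972  0.16      ] axis [-0.5735693   0.00286183  0.81915204] sw [ 0.5947618  -0.20928196  0.053     ]
new [0.51846792 0.39730903 0.07034984]
amber [0.41112779 0.2301722  0.06502676]
spot [0.46608677 0.31345337 0.0863858 ]
ribs [0.51028485 0.40033305 0.0346315 ] [array([0.53014149, 0.36911431, 0.064     ]), array([0.50691196, 0.42695153, 0.064     ])]
binL [ 0.35473637 -0.38779649  0.055     ]
binT [ 0.32466581 -0.23946041  0.055     ]
binR [ 0.49218784 -0.25251997  0.055     ]
binB [ 0.45980852 -0.37967441  0.        ]
jar [0.74789332 0.07819791 0.05      ]
head [0.66986534 0.14996632 0.05      ]
gouge0 [ 0.33019742 -0.11104341  0.015     ]
gouge1 [ 0.53286631 -0.08902044  0.015     ]
arm1 [0.53939026 0.18476435 0.015     ]
mallet [ 0.61941762 -0.42657562  0.015     ]
```

```bash
cat >> h.py <<'E'
def axis(): return np.array([-np.sin(np.radians(35)),0,np.cos(np.radians(35))])
def Rt(beta,yaw=0.,ax=None):
    """tool z=-holder axis; tool y = up-slope direction turned by beta (deg) about the axis"""
    a=R.from_euler('z',yaw).apply(axis()) if ax is None else ax
    u=np.cross([0,0,1],a); u=-np.cross(a,-u) if 0 else np.cross(u,a)  # in-plane
    u=-u/np.linalg.norm(u); u=u if u[2]>0 else -u
    y=R.from_rotvec(np.radians(beta)*a).apply(u); z=-a
    return R.from_matrix(np.c_[np.cross(y,z),y,z])
def plan(P,Rg,n):
    p,r,s=tool(); v=(Rg*r.inv()).as_rotvec(); d=(np.array(P)-p)*100
    print("rows",n,"turn",np.round(v/n,4),"shift",np.round(d/n,3),"| tot deg",np.degrees(np.linalg.norm(v)).round(1),"cm",np.linalg.norm(d).round(2))
E
python3 - <<'E'
from h import *
H=np.array([.5587,-.0191,.16]);a=axis()
p,r,s=tool()
c=eyes.get_calibration("wrist")["view"];o=-c[:3,:3].T@c[:3,3]
print("cam in tool",r.inv().apply(o-p),"look in tool",r.inv().apply(-c[2,:3]),"camx",r.inv().apply(c[0,:3]))
for b in(0,):
    print(Rt(b).as_matrix().round(3))
    plan(H+.18*a,Rt(b),16)
E
```

```text
cam in tool [ 0.07847982  0.00191632 -0.13116484] look in tool [-3.08212319e-01 -3.04040474e-05  9.51317594e-01] camx [2.83284556e-04 9.99999952e-01 1.23739787e-04]
[[ 0.     0.819  0.574]
 [ 1.     0.     0.   ]
 [ 0.     0.574 -0.819]]
rows 16 turn [-0.0216 -0.0341  0.0684] shift [1.317 3.13  0.412] | tot deg 72.8 cm 54.73
```

Call:
drive_tool(rows=[[[-0.0346, -0.0546, 0.1094], [2.1, 5.0, 0.66], 8.54], [[-0.0346, -0.0546, 0.1094], [2.1, 5.0, 0.66], 8.54], [[-0.0346, -0.0546, 0.1094], [2.1, 5.0, 0.66], 8.54], [[-0.0346, -0.0546, 0.1094], [2.1, 5.0, 0.66], 8.54], [[-0.0346, -0.0546, 0.1094], [2.1, 5.0, 0.66], 8.54], [[-0.0346, -0.0546, 0.1094], [2.1, 5.0, 0.66], 8.54], [[-0.0346, -0.0546, 0.1094], [2.1, 5.0, 0.66], 8.54], [[-0.0346, -0.0546, 0.1094], [2.1, 5.0, 0.66], 8.54]])

```text
clock: 1.1
position: [0.4127, -0.1186, 0.2952]
ee_rot: [0.176, 0.76, 0.6, 0.176]
contact_force: [0.7, 1.4, -0.6]
width: 0.0854
gripper_force: 0.0
```

Call:
drive_tool(rows=[[[-0.0346, -0.0546, 0.1094], [2.1, 5.0, 0.66], 8.54], [[-0.0346, -0.0546, 0.1094], [2.1, 5.0, 0.66], 8.54], [[0, 0, 0], [0, 0, 0], 8.54], [[0, 0, 0], [0, 0, 0], 8.54]])

```text
clock: 1.6
position: [0.4545, -0.0202, 0.308]
ee_rot: [0.213, 0.674, 0.674, 0.213]
contact_force: [-1.0, -0.4, 0.7]
width: 0.0853
gripper_force: 0.0
```

```bash
python3 - <<'E'
from h import *
import pickle
p,r,s=tool();c=eyes.get_calibration("wrist");im=eyes.get_image("wrist")
pickle.dump((p,r.as_quat(),c),open("w1.pkl","wb"));cv2.imwrite("pics/w1.png",im[:,:,::-1])
cv2.imwrite("pics/w1b.png",cv2.resize(im[:,:,::-1],(800,600),interpolation=cv2.INTER_CUBIC))
print(p,r.as_matrix().round(3),s["qpos"])
E
```

```text
[ 0.4545003  -0.02024839  0.30802439] [[-0.001  0.818  0.575]
 [ 1.     0.001  0.001]
 [ 0.     0.575 -0.818]] [-0.36002007 -0.25013677  2.03793287  0.28884953  0.79337043 -0.50494472]
```

View pics/w1b.png

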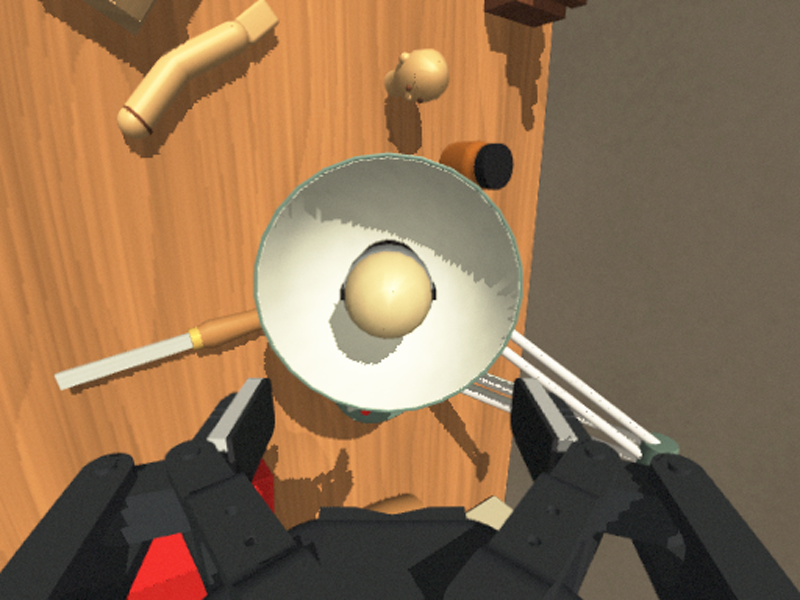

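The wrist picture looks into the mouth: ribs at (342,294) and (436,293), so the pins lie along the up-slope line. Shade rim is at left 256, right 523, top 154 and bottom 412, with the dome centred near (388,293).

```bash
python3 - <<'E'
from h import *
import pickle
p,q,c=pickle.load(open("w1.pkl","rb")); k=1/1.5625
# refine rim by ray search is overkill: use extremes
th=np.linspace(0,2*np.pi,720)
def geo(P):
    a=R.from_euler('z',P[2]).apply(axis());h=np.array([P[0],P[1],P[3] if len(P)>3 else .16]);v=np.cross([0,0,1],a);v/=np.linalg.norm(v);u=np.cross(v,a);u=-u if u[2]<0 else u
    return h,a,u,v
def res(P):
    h,a,u,v=geo(P)
    rim=proj(c,h+.054*a+.086*(np.cos(th)[:,None]*u+np.sin(th)[:,None]*v))/k
    ribs=proj(c,[h+.048*a+.0305*u,h+.048*a-.0305*u])/k; 
    if ribs[0,0]>ribs[1,0]: ribs=ribs[::-1]
    return np.r_[rim[:,0].min()-256,rim[:,0].max()-523,rim[:,1].min()-154,rim[:,1].max()-412,(ribs-[[343,294],[435,293]]).ravel()*.7]
for x0 in([.559,-.019,0],[.559,-.019,0,.16]):
    f=least_squares(res,x0,x_scale=[.01,.01,.1,.01][:len(x0)]);print(f.x.round(4),f.fun.round(1))
# ray through dome centre, at level of mid of dome (52 mm above lip)
o,d=ray(c,np.array([388.5,293])*k)
h,a,u,v=geo(f.x);
for hh in (.050,.056):
    t=((h+hh*a-o)@a)/(d@a);x=o+d*t-h;print(hh,"offset u,v mm",(x@u*1e3).round(1),(x@v*1e3).round(1))
E
```

```text
[ 0.5563 -0.0226 -0.0125] [ 0.2 -1.1  1.3 -1.  -0.  -1.3  0.2  0.1]
[ 0.5552 -0.0218  0.0036  0.1618] [-0.6  0.2  0.6 -0.3 -0.1 -0.6  0.6 -0. ]
0.05 offset u,v mm -0.6 -0.6
0.056 offset u,v mm -0.5 -2.5
```

```bash
python3 - <<'E'
from h import *
H=np.array([.5565,-.0212,.1605]);a=axis()
plan(H+.105*a,Rt(-90),10)
print("descend cm",(-.074*a*100).round(3))
E
```

```text
rows 10 turn [ 9.020e-02  1.000e-04 -1.285e-01] shift [ 0.416 -0.001 -0.616] | tot deg 90.0 cm 7.43
descend cm [ 4.244 -0.    -6.062]
```

Call:
drive_tool(rows=[[[0.09, 0, -0.1285], [0.42, 0, -0.62], 8.54], [[0.09, 0, -0.1285], [0.42, 0, -0.62], 8.54], [[0.09, 0, -0.1285], [0.42, 0, -0.62], 8.54], [[0.09, 0, -0.1285], [0.42, 0, -0.62], 8.54], [[0.09, 0, -0.1285], [0.42, 0, -0.62], 8.54], [[0.09, 0, -0.1285], [0.42, 0, -0.62], 8.54], [[0.09, 0, -0.1285], [0.42, 0, -0.62], 8.54], [[0.09, 0, -0.1285], [0.42, 0, -0.62], 8.54]])

```text
clock: 2.65
position: [0.4885, -0.0227, 0.2583]
ee_rot: [0.048, 0.943, 0.145, 0.297]
contact_force: [-0.5, -0.2, 0.8]
width: 0.0854
gripper_force: 0.0
```

Call:
drive_tool(rows=[[[0.09, 0, -0.1285], [0.42, 0, -0.62], 8.54], [[0.09, 0, -0.1285], [0.42, 0, -0.62], 8.54], [[0, 0, 0], [0, 0, 0], 8.54], [[0, 0, 0], [0, 0, 0], 8.54]])

```text
clock: 3.15
position: [0.4968, -0.0215, 0.2464]
ee_rot: [0.002, 0.954, 0.001, 0.301]
contact_force: [-0.2, -0.0, -0.3]
width: 0.0854
gripper_force: 0.0
```

```bash
python3 - <<'E'
from h import *
import pickle
p,r,s=tool();c=eyes.get_calibration("wrist");im=eyes.get_image("wrist")
pickle.dump((p,r.as_quat(),c),open("w2.pkl","wb"))
cv2.imwrite("pics/w2.png",cv2.resize(im[:,:,::-1],(800,600),interpolation=cv2.INTER_CUBIC))
print(p,r.as_matrix().round(3),s["qpos"].round(2),s["contact_force"])
H=np.array([.5565,-.0212,.1605]);a=axis()
print((p-H)@a, (p-H)-((p-H)@a)*a, proj(c,[H+.048*a+.0305*np.array([.819,0,.574]),H+.048*a-.0305*np.array([.819,0,.574])])*1.5625)
E
```

```text
[ 0.49682523 -0.02153437  0.2463938 ] [[ 0.819 -0.     0.574]
 [ 0.002 -1.    -0.004]
 [ 0.574  0.004 -0.819]] [-0.31 -0.12  2.11  0.31  0.58  1.05] [-0.17462177 -0.0028146  -0.32014561]
0.10458812653235394 [ 0.00031451 -0.00033437  0.00022022] [[386.4588118  277.00820704]
 [386.63400681 392.40956706]]
```

View pics/w2.png

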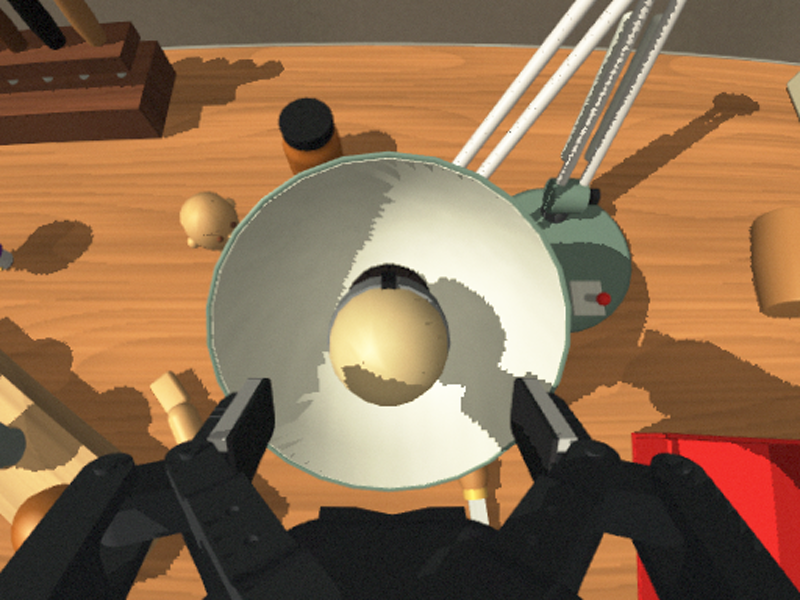

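The rib is at (388,277) where predicted, and the bulb is centred between the fingers (389 against 391). I descend and grip.

Call:
drive_tool(rows=[[[0, 0, 0], [1.05, 0, -1.5], 8.54], [[0, 0, 0], [1.05, 0, -1.5], 8.54], [[0, 0, 0], [1.05, 0, -1.5], 8.54], [[0, 0, 0], [1.05, 0, -1.5], 8.54], [[0, 0, 0], [0, 0, 0], 8.54]])

```text
clock: 3.82
position: [0.5386, -0.0204, 0.1854]
ee_rot: [0.001, 0.954, 0.001, 0.3]
contact_force: [-0.2, 0.7, 0.5]
width: 0.0853
gripper_force: 0.0
```

Call:
drive_tool(rows=[[[0, 0, 0], [0, 0, 0], 5], [[0, 0, 0], [0, 0, 0], 5], [[0, 0, 0], [0, 0, 0], 5], [[0, 0, 0], [0, 0, 0], 5], [[0, 0, 0], [0, 0, 0], 5], [[0, 0, 0], [0, 0, 0], 5]], force=50)

```text
clock: 4.58
position: [0.539, -0.0204, 0.1871]
ee_rot: [0.002, 0.953, 0.001, 0.302]
contact_force: [-4.2, 0.3, 6.1]
width: 0.0586
gripper_force: 52.3
```

Call:
drive_tool(rows=[[[0, 0, 0], [0.12, 0, -0.17], 5], [[0, 0, 0], [0.12, 0, -0.17], 5], [[0, 0, 0], [0.12, 0, -0.17], 5], [[0, 0, 0], [0, 0, 0], 5], [[0, 0, 0], [0, 0, 0], 5]])

```text
clock: 5.2
position: [0.5425, -0.0204, 0.1823]
ee_rot: [0.002, 0.953, 0.001, 0.302]
contact_force: [-6.3, -0.4, 7.6]
width: 0.0584
gripper_force: 52.7
```

Call:
drive_tool(rows=[[[-0.0945, 0, 0.135], [0, 0, 0], 5], [[-0.0945, 0, 0.135], [0, 0, 0], 5], [[-0.0945, 0, 0.135], [0, 0, 0], 5], [[-0.0945, 0, 0.135], [0, 0, 0], 5], [[-0.0945, 0, 0.135], [0, 0, 0], 5], [[-0.0945, 0, 0.135], [0, 0, 0], 5], [[-0.0945, 0, 0.135], [0, 0, 0], 5], [[-0.0945, 0, 0.135], [0, 0, 0], 5]])

```text
clock: 6.2
position: [0.5414, -0.0196, 0.1813]
ee_rot: [0.185, 0.751, 0.587, 0.238]
contact_force: [-7.8, 1.2, 7.9]
width: 0.0585
gripper_force: 52.7
```

Call:
drive_tool(rows=[[[-0.0945, 0, 0.135], [0, 0, 0], 5], [[0, 0, 0], [0, 0, 0], 5], [[0, 0, 0], [0, 0, 0], 5]])

```text
clock: 6.58
position: [0.5413, -0.0195, 0.1812]
ee_rot: [0.203, 0.702, 0.645, 0.222]
contact_force: [-8.0, 2.2, 7.2]
width: 0.0587
gripper_force: 52.7
```

```bash
python3 - <<'E'
from h import *
p,r,s=tool();a=axis();print(np.degrees((r*Rt(-90).inv()).as_rotvec()).round(1)@a,s["contact_force"].round(1),s["moment"].round(2),s["contact_force"]@a,s["moment"]@a)
E
```

```text
85.16734278530267 [-8.   2.2  7.2] [0.25 0.69 0.13] 10.52575712301333 -0.03692425804176559
```

Call:
drive_tool(rows=[[[0, 0, 0], [-0.23, 0, 0.33], 5], [[0, 0, 0], [-0.23, 0, 0.33], 5], [[0, 0, 0], [-0.23, 0, 0.33], 5], [[0, 0, 0], [-0.23, 0, 0.33], 5], [[0, 0, 0], [0, 0, 0], 5]])

```text
clock: 7.2
position: [0.5328, -0.02, 0.1941]
ee_rot: [0.203, 0.702, 0.645, 0.222]
contact_force: [-1.1, 2.2, -0.0]
width: 0.0582
gripper_force: 53.7
```

Call:
drive_tool(rows=[[[0, 0, 0], [-0.4, 0, 0.57], 5], [[0, 0, 0], [-0.63, 0, 0.9], 5], [[0, 0, 0], [-0.63, 0, 0.9], 5], [[0, 0, 0], [-0.63, 0, 0.9], 5], [[0, 0, 0], [-0.63, 0, 0.9], 5], [[0, 0, 0], [-0.63, 0, 0.9], 5], [[0, 0, 0], [-0.63, 0, 0.9], 5], [[0, 0, 0], [-0.63, 0, 0.9], 5]])

```text
clock: 8.2
position: [0.4847, -0.0203, 0.2638]
ee_rot: [0.204, 0.702, 0.645, 0.223]
contact_force: [0.3, 0.1, -1.3]
width: 0.058
gripper_force: 53.7
```

Call:
drive_tool(rows=[[[0, 0, 0], [-0.6, 0, 1.2], 5], [[0, 0, 0], [-0.6, 0, 1.2], 5], [[0, 0, 0], [0, 0, 0], 5], [[0, 0, 0], [0, 0, 0], 5]])

```text
clock: 8.7
position: [0.4729, -0.0202, 0.2868]
ee_rot: [0.204, 0.702, 0.645, 0.222]
contact_force: [-0.3, -0.5, -0.2]
width: 0.0584
gripper_force: 53.7
```

```bash
python3 - <<'E'
from h import *
import pickle
p,r,s=tool()
w=eyes.get_image("wrist")[:,:,::-1];a=eyes.get_image("scene")[:,:,::-1];b=eyes.get_image("side")[:,:,::-1]
im=np.zeros((600,800,3),np.uint8)
t=crop(a,100,120,300,270,2);im[:300,:400]=t
t=crop(b,215,70,415,220,2);im[:300,400:]=t
im[300:,:400]=cv2.resize(w,(400,300),interpolation=cv2.INTER_AREA)
t=crop(cv2.imread("pics/scene_raw.png"),115,190,182,256,4.5);im[300:300+t.shape[0],400:400+t.shape[1]]=t[:300]
cv2.imwrite("pics/c3.png",im)
print(p,s["contact_force"].round(1),s["qpos"].round(2))
E
```

```text
[ 0.47285571 -0.0202491   0.28677195] [-0.3 -0.5 -0.2] [-0.34 -0.2   2.06  0.29  0.72 -0.42]
```

View pics/c3.png

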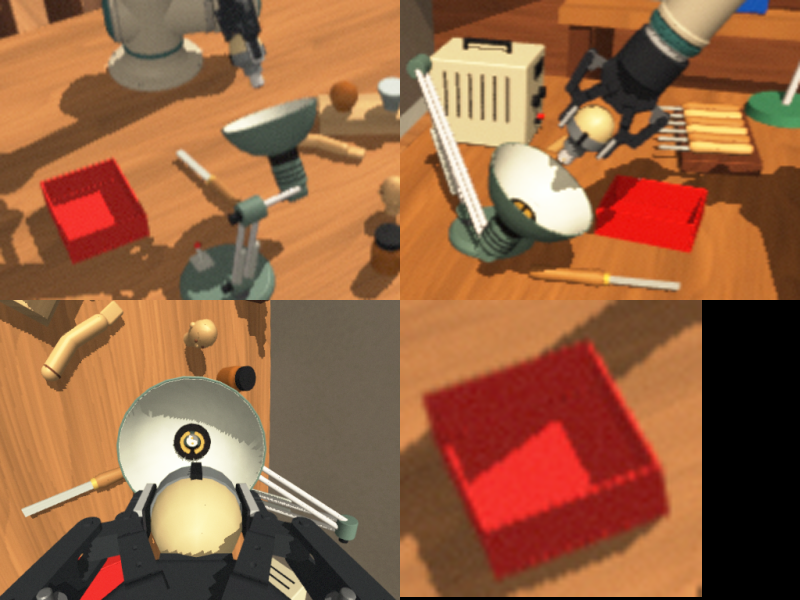

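The dead bulb is out and held in the fingers, and the holder lies empty at tile (192,441). Bin rim corners in the bottom-right tile are (427,400), (590,343), (665,468) and (490,530).

```bash
python3 - <<'E'
from h import *
S=eyes.get_calibration("scene")
f=lambda x,y:np.array([115+(x-400)/4.5,190+(y-300)/4.5])
C=[atz(S,f(*q),.055)[:2] for q in((427,398),(590,343),(663,468),(490,528))]
print(np.round(C,3))
def box(P):
    c,s=np.cos(P[2]),np.sin(P[2]);M=np.array([[c,-s],[s,c]]);L=np.array([[-.085,-.07],[-.085,.07],[.085,.07],[.085,-.07]])
    return L@M.T+P[:2]
g=least_squares(lambda P:(box(P)-C).ravel(),[.41,-.315,0]);print(g.x,g.fun.round(3))
x,y,w=g.x
d=R.from_euler('z',w)
mid=np.array([x,y,.060])+d.apply([.012,0,0]); aa=d.apply(axis())
P=mid-.0107*aa; Rg=Rt(-90,w)
print(P); plan([P[0],P[1],.24],Rg,10); plan([P[0],P[1],P[2]],Rg,1)
E
```

```text
[[ 0.307 -0.37 ]
 [ 0.318 -0.235]
 [ 0.484 -0.249]
 [ 0.469 -0.382]]
[ 0.39467001 -0.30888139 -0.08647405] [-0.003 -0.001 -0.002  0.003  0.001  0.002  0.004 -0.004]
[ 0.41273951 -0.31044784  0.05123507]
rows 10 turn [ 0.0859 -0.0036 -0.1297] shift [-0.602 -2.902 -0.464] | tot deg 89.2 cm 30.0
rows 1 turn [ 0.8591 -0.0356 -1.2974] shift [ -6.019 -29.025 -23.516] | tot deg 89.2 cm 37.84
```

Call:
drive_tool(rows=[[[0, 0, 0], [-0.7, -2.9, 0], 5], [[0.086, -0.0036, -0.13], [-0.6, -2.9, -0.2], 5], [[0.086, -0.0036, -0.13], [-0.6, -2.9, -0.2], 5], [[0.086, -0.0036, -0.13], [-0.6, -2.9, -0.6], 5], [[0.086, -0.0036, -0.13], [-0.6, -2.9, -0.6], 5], [[0.086, -0.0036, -0.13], [-0.6, -2.9, -0.6], 5], [[0.086, -0.0036, -0.13], [-0.6, -2.9, -0.6], 5], [[0.086, -0.0036, -0.13], [-0.6, -2.9, -0.6], 5]])

```text
clock: 9.85
position: [0.4237, -0.2535, 0.2525]
ee_rot: [0.076, 0.936, 0.178, 0.295]
contact_force: [0.7, 0.5, -0.8]
width: 0.0585
gripper_force: 53.7
```

Call:
drive_tool(rows=[[[0.086, -0.0036, -0.13], [-0.6, -2.9, -0.6], 5], [[0.086, -0.0036, -0.13], [-0.5, -2.9, -0.6], 5], [[0.086, -0.0036, -0.13], [0, 0, -2], 5], [[0, 0, 0], [0, 0, -3], 5], [[0, 0, 0], [0, 0, -3], 5], [[0, 0, 0], [0, 0, -3], 5], [[0, 0, 0], [0, 0, -2], 5], [[0, 0, 0], [0, 0, 0], 5]])

```text
clock: 10.85
position: [0.4126, -0.3096, 0.1093]
ee_rot: [0.012, 0.953, -0.044, 0.299]
contact_force: [0.2, 0.1, -1.1]
width: 0.0582
gripper_force: 53.7
```

```bash
python3 - <<'E'
from h import *
x,y,w=.3947,-.3089,-.0865
d=R.from_euler('z',w);mid=np.array([x,y,.060])+d.apply([.012,0,0]);aa=d.apply(axis());plan(mid-.0107*aa,Rt(-90,w),5)
p,r,s=tool();print(p,s["qpos"].round(2),s["contact_force"].round(1))
E
```

```text
rows 5 turn [-0.0007 -0.0006  0.0008] shift [ 0.003 -0.018 -1.161] | tot deg 0.3 cm 5.81
[ 0.41260544 -0.30955118  0.10927899] [-1.14  0.19  2.23  0.98  0.64 -0.26] [ 0.2  0.1 -1.1]
```

Call:
drive_tool(rows=[[[0, 0, 0], [0, 0, -1.5], 5], [[0, 0, 0], [0, 0, -1.5], 5], [[0, 0, 0], [0, 0, -1.5], 5], [[0, 0, 0], [0, 0, -1], 5], [[0, 0, 0], [0, 0, -0.3], 5], [[0, 0, 0], [0, 0, 0], 5]])

```text
clock: 11.6
position: [0.4134, -0.3109, 0.0536]
ee_rot: [0.014, 0.953, -0.043, 0.3]
contact_force: [0.9, 0.0, -0.6]
width: 0.0582
gripper_force: 53.8
```

Call:
drive_tool(rows=[[[0, 0, 0], [0, 0, -0.2], 5], [[0, 0, 0], [0, 0, -0.2], 5], [[0, 0, 0], [0, 0, 0], 5]])

```text
clock: 11.98
position: [0.4131, -0.3103, 0.0491]
ee_rot: [0.014, 0.953, -0.043, 0.3]
contact_force: [1.0, -0.5, -1.0]
width: 0.0584
gripper_force: 53.8
```

Call:
drive_tool(rows=[[[0, 0, 0], [0, 0, -0.2], 5], [[0, 0, 0], [0, 0, 0], 6.3], [[0, 0, 0], [0, 0, 0], 6.6], [[0, 0, 0], [0, 0, 0], 7.0], [[0, 0, 0], [0, 0, 0], 7.2], [[0, 0, 0], [0, 0, 0], 7.2], [[0, 0, 0], [0, 0, 0], 7.2], [[0, 0, 0], [0, 0, 0], 7.2]])

```text
clock: 12.98
position: [0.4131, -0.3103, 0.0471]
ee_rot: [0.014, 0.953, -0.043, 0.3]
contact_force: [-0.0, 0.4, 0.2]
width: 0.072
gripper_force: 0.0
```

Call:
drive_tool(rows=[[[0, 0, 0], [-0.4, 0, 0.6], 7.2], [[0, 0, 0], [-0.4, 0, 0.6], 7.2], [[0, 0, 0], [-0.6, 0, 1], 7.2], [[0, 0, 0], [-1, 0, 1.5], 7.2], [[0, 0, 0], [-1, 0, 1.5], 7.2], [[0, 0, 0], [-1, 0, 3], 7.2], [[0, 0, 0], [0, 0, 4], 8.54], [[0, 0, 0], [0, 0, 4], 8.54]])

```text
clock: 13.98
position: [0.3682, -0.31, 0.2105]
ee_rot: [0.014, 0.953, -0.043, 0.3]
contact_force: [0.3, -0.6, 0.1]
width: 0.0854
gripper_force: 0.0
```

```bash
python3 - <<'E'
from h import *
a=eyes.get_image("scene")[:,:,::-1];w=eyes.get_image("wrist")[:,:,::-1]
cv2.imwrite("pics/c4.png",np.hstack([crop(a,100,180,200,280,4),cv2.resize(w,(400,400))]))
# plan to look/approach pose over new bulb: tool vertical, y along 21.6 deg
t=np.radians(21.6);
for sg in(1,-1):
    y=sg*np.array([np.cos(t),np.sin(t),0]);z=np.array([0,0,-1.]);Rg=R.from_matrix(np.c_[np.cross(y,z),y,z])
    plan([.518,.397,.24],Rg,16)
print(tool()[0],tool()[2]["qpos"].round(2))
E
```

```text
rows 16 turn [-0.0362  0.0279  0.1226] shift [0.927 4.436 0.162] | tot deg 119.9 cm 72.56
rows 16 turn [ 0.0247  0.032  -0.0669] shift [0.927 4.436 0.162] | tot deg 71.6 cm 72.56
[ 0.36961362 -0.31279209  0.21401724] [-1.26 -0.01  2.1   0.73  0.91 -0.02]
```

View pics/c4.png

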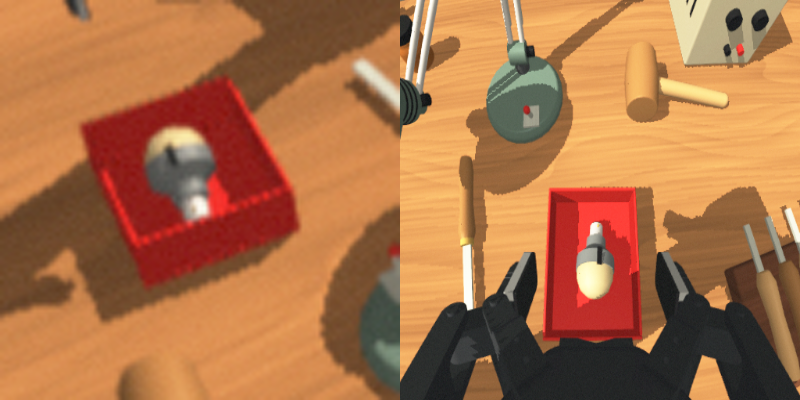

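The dead bulb lies in the bin, let go. Next is the new bulb.

Call:
drive_tool(rows=[[[-0.0362, 0.0279, 0.1226], [0.4, 4.4, 1.6], 8.54], [[-0.0362, 0.0279, 0.1226], [0.4, 4.4, 1.6], 8.54], [[-0.0362, 0.0279, 0.1226], [0.4, 4.4, 1.6], 8.54], [[-0.0362, 0.0279, 0.1226], [0.4, 4.4, 1.6], 8.54], [[-0.0362, 0.0279, 0.1226], [0.4, 4.4, 1.6], 8.54], [[-0.0362, 0.0279, 0.1226], [0.4, 4.4, 1.6], 8.54], [[-0.0362, 0.0279, 0.1226], [0.4, 4.4, 0], 8.54], [[-0.0362, 0.0279, 0.1226], [0.4, 4.4, 0], 8.54]])

```text
clock: 15.08
position: [0.4003, 0.0428, 0.3049]
ee_rot: [0.008, 0.875, 0.454, 0.17]
contact_force: [0.7, -0.5, -0.9]
width: 0.0852
gripper_force: 0.0
```

Call:
drive_tool(rows=[[[-0.0362, 0.0279, 0.1226], [1.4, 4.4, 0], 8.54], [[-0.0362, 0.0279, 0.1226], [1.4, 4.4, 0], 8.54], [[-0.0362, 0.0279, 0.1226], [1.4, 4.4, 0], 8.54], [[-0.0362, 0.0279, 0.1226], [1.4, 4.4, -1], 8.54], [[-0.0362, 0.0279, 0.1226], [1.4, 4.4, -1], 8.54], [[-0.0362, 0.0279, 0.1226], [1.4, 4.4, -1], 8.54], [[-0.0362, 0.0279, 0.1226], [1.4, 4.4, -1.5], 8.54], [[-0.0362, 0.0279, 0.1226], [1.4, 4.4, -1.5], 8.54]])

```text
clock: 16.08
position: [0.5132, 0.3944, 0.2439]
ee_rot: [-0.0, 0.562, 0.827, -0.006]
contact_force: [0.9, -0.5, 1.0]
width: 0.0855
gripper_force: 0.0
```

Call:
drive_tool(rows=[[[0, 0, 0], [0, 0, 0], 8.54], [[0, 0, 0], [0, 0, 0], 8.54]])

```text
clock: 16.32
position: [0.5126, 0.3929, 0.2441]
ee_rot: [-0.001, 0.564, 0.826, -0.006]
contact_force: [-0.1, 1.3, 0.0]
width: 0.0853
gripper_force: 0.0
```

```bash
python3 - <<'E'
from h import *
import pickle
p,r,s=tool();c=eyes.get_calibration("wrist");im=eyes.get_image("wrist")
pickle.dump((p,r.as_quat(),c),open("w5.pkl","wb"))
cv2.imwrite("pics/w5.png",cv2.resize(im[:,:,::-1],(800,600),interpolation=cv2.INTER_CUBIC))
print(p,r.as_matrix().round(3),s["qpos"].round(2))
print(proj(c,[.518,.397,.075])*1.5625)
E
```

```text
[0.51259691 0.39287805 0.24413023] [[-0.364  0.931 -0.008]
 [ 0.931  0.364 -0.009]
 [-0.005 -0.01  -1.   ]] [ 0.55  0.39  1.33 -0.    1.43  0.18]
[[403.41595188 271.86334911]]
```

View pics/w5.png

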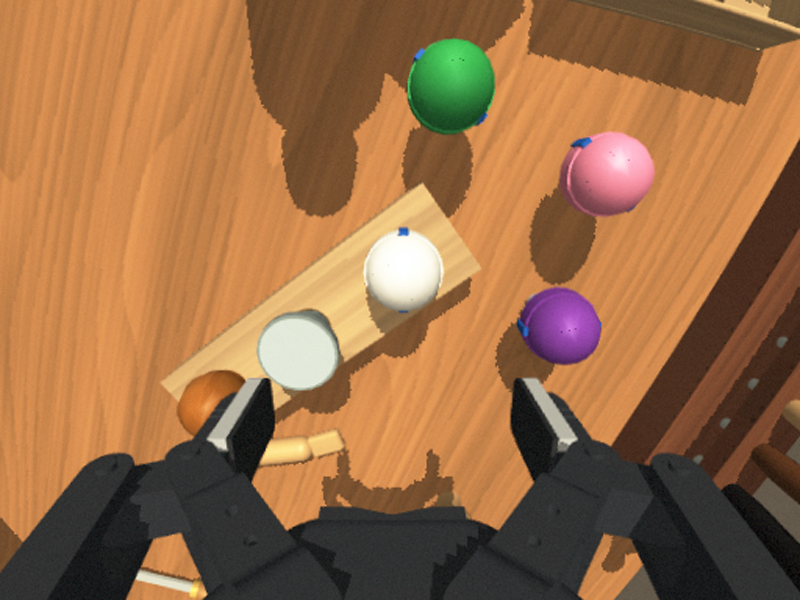

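The white bulb, with blue ribs at (403,232) and (403.5,311), stands between the fingers' line with its ribs along tool x; the spot bulb is at (298,350).

```bash
python3 - <<'E'
from h import *
import pickle
p,q,c=pickle.load(open("w5.pkl","rb"));k=1/1.5625
for z in(.066,.072):
    A=atz(c,np.array([403,232])*k,z);B=atz(c,np.array([403.5,311])*k,z);print(z,A,B,(A+B)/2,np.linalg.norm(A-B),np.degrees(np.arctan2(*(A-B)[1::-1])))
# silhouettes of band: left 364 right 442
L=atz(c,np.array([364,271])*k,.066);Q=atz(c,np.array([442,271])*k,.066);M=(L+Q)/2;print("sil",M,np.linalg.norm(L-Q))
ang=np.degrees(np.arctan2(*(A-B)[1::-1]))-90
t=np.radians(ang);y=np.array([np.cos(t),np.sin(t),0]);y=y if y[0]>0 else -y
z=np.array([0,0,-1.]);Rg=R.from_matrix(np.c_[np.cross(y,z),y,z]);print(ang)
C=np.r_[((A+B)/2)[:2]]
plan([*C,.135],Rg,4)
plan([*C,.054],Rg,1)
E
```

```text
0.066 [0.507337   0.42314849 0.066     ] [0.53088423 0.36547896 0.066     ] [0.51911061 0.39431373 0.066     ] 0.06229162284134836 112.21084246581157
0.072 [0.50690693 0.42397345 0.072     ] [0.52999675 0.36742417 0.072     ] [0.51845184 0.39569881 0.072     ] 0.061081583000298915 112.21084246581168
sil [0.51841542 0.39546051 0.066     ] 0.059664300814533666
22.21084246581168
rows 4 turn [ 0.002  -0.0016  0.0039] shift [ 0.144  0.08  -2.753] | tot deg 1.1 cm 11.03
rows 1 turn [ 0.0078 -0.0064  0.0154] shift [  0.578   0.319 -19.111] | tot deg 1.1 cm 19.12
```

Call:
drive_tool(rows=[[[0.002, -0.0016, 0.0039], [0.15, 0.08, -2.75], 8.54], [[0.002, -0.0016, 0.0039], [0.15, 0.08, -2.75], 8.54], [[0.002, -0.0016, 0.0039], [0.15, 0.08, -2.75], 8.54], [[0.002, -0.0016, 0.0039], [0.15, 0.08, -2.75], 8.54], [[0, 0, 0], [0, 0, -2], 8.54], [[0, 0, 0], [0, 0, -2], 8.54], [[0, 0, 0], [0, 0, -2], 8.54], [[0, 0, 0], [0, 0, 0], 8.54]])

```text
clock: 17.38
position: [0.5181, 0.3949, 0.0751]
ee_rot: [-0.0, 0.558, 0.83, -0.0]
contact_force: [0.1, 0.6, -0.8]
width: 0.0855
gripper_force: 0.0
```

```bash
python3 - <<'E'
from h import *
p,r,s=tool();print(p,s["contact_force"].round(1));t=np.radians(22.2);y=np.array([np.cos(t),np.sin(t),0]);z=np.array([0,0,-1.]);Rg=R.from_matrix(np.c_[np.cross(y,z),y,z]);plan([.5186,.3955,.056],Rg,2)
E
```

```text
[0.51813612 0.39487732 0.07505987] [ 0.1  0.6 -0.8]
rows 2 turn [ 0.0001 -0.0006  0.0002] shift [ 0.023  0.031 -0.953] | tot deg 0.1 cm 1.91
```

Call:
drive_tool(rows=[[[0, 0, 0], [0.02, 0.03, -0.95], 8.54], [[0, 0, 0], [0.02, 0.03, -0.95], 8.54], [[0, 0, 0], [0, 0, 0], 5], [[0, 0, 0], [0, 0, 0], 5], [[0, 0, 0], [0, 0, 0], 5], [[0, 0, 0], [0, 0, 0], 5], [[0, 0, 0], [0, 0, 0], 5], [[0, 0, 0], [0, 0, 0], 5]], force=50)

```text
clock: 18.38
position: [0.5198, 0.3977, 0.0565]
ee_rot: [0.0, 0.557, 0.83, 0.001]
contact_force: [-0.3, 0.2, 3.1]
width: 0.0582
gripper_force: 53.7
```

```bash
python3 - <<'E'
from h import *
p,r,s=tool();print(p,s["contact_force"].round(1),s["width"],s["gripper_force"])
H=np.array([.5565,-.0212,.1605]);a=axis()
# lift to z .2, then via point, then standoff: tool y at beta -5 => pins at +85
plan([p[0],p[1],.20],r,3)
for b in(-5,175): plan(H+.15*a,Rt(b),12)
E
```

```text
[0.51976788 0.39767126 0.05651776] [-0.3  0.2  3.1] 0.05824484597968873 53.68324616225436
rows 3 turn [0. 0. 0.] shift [0.    0.    4.783] | tot deg 0.0 cm 14.35
rows 12 turn [ 0.012  -0.0498 -0.0385] shift [-0.411 -3.491  1.89 ] | tot deg 44.0 cm 47.89
rows 12 turn [-0.0674 -0.0164  0.213 ] shift [-0.411 -3.491  1.89 ] | tot deg 154.0 cm 47.89
```

Call:
drive_tool(rows=[[[0, 0, 0], [0, 0, 2], 5], [[0, 0, 0], [0, 0, 2], 5], [[0, 0, 0], [0, 0, 4], 5], [[0, 0, 0], [0, 0, 5], 5], [[0, 0, 0], [0, 0, 5], 5], [[0, 0, 0], [0, 0, 5], 5], [[0, 0, 0], [0, 0, 3], 5], [[0.012, -0.0498, -0.0385], [-0.41, -2, 0], 5]])

```text
clock: 19.38
position: [0.5175, 0.3789, 0.3183]
ee_rot: [0.019, 0.573, 0.819, 0.023]
contact_force: [-0.4, -0.6, -2.3]
width: 0.0582
gripper_force: 53.8
```

Call:
drive_tool(rows=[[[0.012, -0.0498, -0.0385], [-0.41, -3.8, 0], 5], [[0.012, -0.0498, -0.0385], [-0.41, -3.8, 0], 5], [[0.012, -0.0498, -0.0385], [-0.41, -3.8, 0], 5], [[0.012, -0.0498, -0.0385], [-0.41, -3.8, 0], 5], [[0.012, -0.0498, -0.0385], [-0.41, -3.8, 0], 5], [[0.012, -0.0498, -0.0385], [-0.41, -3.8, 0], 5], [[0.012, -0.0498, -0.0385], [-0.41, -3.8, 0], 5], [[0.012, -0.0498, -0.0385], [-0.41, -3.8, -0.2], 5]])

```text
clock: 20.38
position: [0.4818, 0.0724, 0.3137]
ee_rot: [0.154, 0.676, 0.701, 0.168]
contact_force: [-0.8, -0.4, -1.0]
width: 0.0582
gripper_force: 53.7
```

Call:
drive_tool(rows=[[[0.012, -0.0498, -0.0385], [-0.41, -3.8, -0.4], 5], [[0.012, -0.0498, -0.0385], [-0.41, -3.5, -0.4], 5], [[0.012, -0.0498, -0.0385], [-0.41, -2.1, -0.4], 5], [[0, 0, 0], [0, 0, 0], 5], [[0, 0, 0], [0, 0, 0], 5]])

```text
clock: 21.0
position: [0.4705, -0.0202, 0.3023]
ee_rot: [0.203, 0.703, 0.644, 0.221]
contact_force: [0.7, -0.1, -0.6]
width: 0.0582
gripper_force: 53.8
```

```bash
python3 - <<'E'
from h import *
import pickle
p,r,s=tool();c=eyes.get_calibration("wrist");im=eyes.get_image("wrist")
pickle.dump((p,r.as_quat(),c),open("w6.pkl","wb"));bgr=im[:,:,::-1]
o=np.zeros((600,800,3),np.uint8)
o[:300,:400]=cv2.resize(bgr,(400,300),interpolation=cv2.INTER_AREA)
H=np.array([.5565,-.0212,.1605]);a=axis();pr=proj(c,[H])[0];print("holder pred px",pr)
x,y=int(pr[0])-40,int(pr[1])-40;print("crop",x,y)
o[:400,400:]=crop(bgr,x,y,x+80,y+80,5)
sd=eyes.get_image("side")[:,:,::-1];o[300:,:400]=crop(sd,215,70,415,220,2)
cv2.imwrite("pics/c6.png",o)
print(p,s["qpos"].round(2),s["width"],s["contact_force"].round(1))
plan(H+.15*a,Rt(-5),1)
E
```

```text
holder pred px [241.40533752 178.68144586]
crop 201 138
[ 0.47045367 -0.02023667  0.30229733] [-0.34 -0.22  2.03  0.28  0.76 -0.39] 0.05819398473483442 [ 0.7 -0.1 -0.6]
rows 1 turn [ 0.0001 -0.0006 -0.0012] shift [-0.042 -0.138 -1.92 ] | tot deg 0.1 cm 1.93
```

View pics/c6.png

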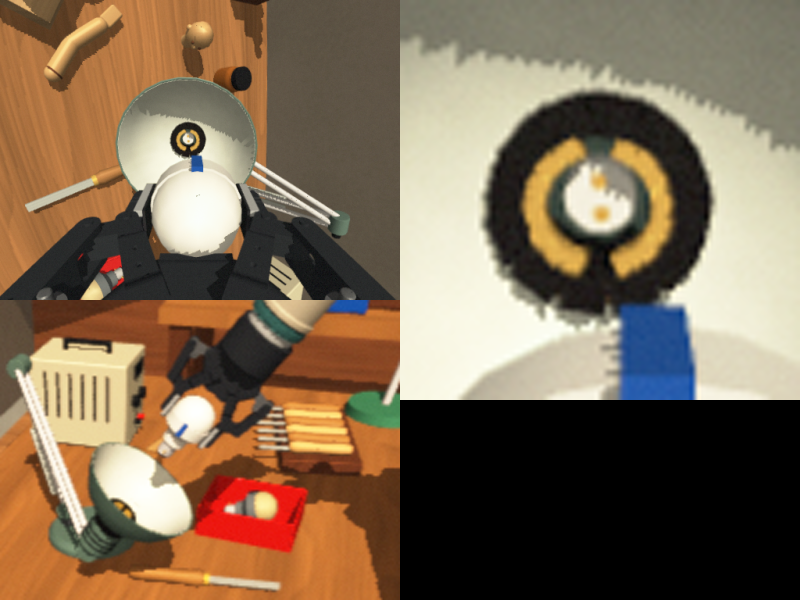

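```bash
python3 - <<'E'
from h import *
import pickle
p,q,c=pickle.load(open("w6.pkl","rb"));r=R.from_quat(q);a=axis();H=np.array([.5565,-.0212,.1605])
u=np.array([.819,0,.574]);v=np.array([0,1,0])
o,d=ray(c,(241.0,179.2));t=((H-o)@a)/(d@a);x=o+d*t-H;print("H corr u,v mm",x@u*1e3,x@v*1e3)
sl=[ (201+198/5,138+145/5),(201+199/5,138+258/5)]
P=[]
for s in sl:
    o,d=ray(c,s);P.append(o+d*(((H-o)@a)/(d@a)))
e=P[0]-P[1];print("slot line deg from u about a",np.degrees(np.arctan2(e@np.cross(a,u),e@u)), "tool x:",np.degrees(np.arctan2(r.apply([1,0,0])@np.cross(a,u),r.apply([1,0,0])@u)))
for xx in(.030,.032): print(xx,proj(c,p+r.apply([xx,0,.0005])))
plan(H+.0585*a,Rt(-5),8)
E
```

```text
H corr u,v mm -0.526424615449996 -0.5746757146716831
slot line deg from u about a 84.83457862737855 tool x: 84.98711591384576
0.03 [[250.29712242 200.82298445]]
0.032 [[250.29577857 197.21929622]]
rows 8 turn [ 0.     -0.0001 -0.0001] shift [ 0.651 -0.017 -1.177] | tot deg 0.1 cm 10.76
```

Call:
drive_tool(rows=[[[0, 0, 0], [-0.03, -0.06, -1], 5], [[0, 0, 0], [-0.03, -0.06, -0.94], 5], [[0, 0, 0], [0.87, 0, -1.25], 5], [[0, 0, 0], [0.87, 0, -1.25], 5], [[0, 0, 0], [0.87, 0, -1.25], 5], [[0, 0, 0], [0.87, 0, -1.25], 5], [[0, 0, 0], [0.87, 0, -1.25], 5], [[0, 0, 0], [0.87, 0, -1.25], 5]])

```text
clock: 22.1
position: [0.5218, -0.0214, 0.2063]
ee_rot: [0.202, 0.703, 0.645, 0.221]
contact_force: [0.9, 0.7, -0.7]
width: 0.0584
gripper_force: 53.8
```

Call:
drive_tool(rows=[[[0, 0, 0], [0, 0, 0], 5], [[0, 0, 0], [0, 0, 0], 5]])

```text
clock: 22.35
position: [0.5217, -0.0215, 0.2076]
ee_rot: [0.203, 0.703, 0.644, 0.221]
contact_force: [1.1, -0.9, -1.0]
width: 0.0584
gripper_force: 53.8
```

```bash
python3 - <<'E'
from h import *
p,r,s=tool();a=axis();H=np.array([.5563,-.0215,.1604]);print(p,s["contact_force"].round(1),(p-H)@a)
plan(H+.058*a,Rt(-5),1);plan(H+.0325*a,Rt(-5),6)
E
```

```text
[ 0.52172424 -0.02154308  0.20757031] [ 1.1 -0.9 -1. ] 0.05847149416505866
rows 1 turn [-0.0001 -0.0013  0.0002] shift [0.131 0.004 0.034] | tot deg 0.1 cm 0.14
rows 6 turn [-0.     -0.0002  0.    ] shift [ 0.266  0.001 -0.342] | tot deg 0.1 cm 2.6
```

Call:
drive_tool(rows=[[[0, 0, 0], [0.1, 0, 0.06], 5], [[0, 0, 0], [0.17, 0, -0.25], 5], [[0, 0, 0], [0.17, 0, -0.25], 5], [[0, 0, 0], [0.17, 0, -0.25], 5], [[0, 0, 0], [0.17, 0, -0.25], 5], [[0, 0, 0], [0, 0, 0], 5]])

```text
clock: 23.1
position: [0.5297, -0.0217, 0.1979]
ee_rot: [0.203, 0.704, 0.644, 0.221]
contact_force: [-0.9, 0.9, -1.0]
width: 0.0582
gripper_force: 53.8
```

Call:
drive_tool(rows=[[[0, 0, 0], [0.11, 0, -0.165], 5], [[0, 0, 0], [0.11, 0, -0.165], 5], [[0, 0, 0], [0.11, 0, -0.165], 5], [[0, 0, 0], [0, 0, 0], 5], [[0, 0, 0], [0, 0, 0], 5]])

```text
clock: 23.72
position: [0.533, -0.0217, 0.1934]
ee_rot: [0.203, 0.703, 0.644, 0.221]
contact_force: [-1.4, -0.9, 0.2]
width: 0.0581
gripper_force: 53.9
```

Call:
drive_tool(rows=[[[0, 0, 0], [0.11, 0, -0.165], 5], [[0, 0, 0], [0.11, 0, -0.165], 5], [[0, 0, 0], [0, 0, 0], 5], [[0, 0, 0], [0, 0, 0], 5]])

```text
clock: 24.22
position: [0.5352, -0.0217, 0.1902]
ee_rot: [0.203, 0.703, 0.644, 0.221]
contact_force: [-3.7, 0.6, 4.5]
width: 0.058
gripper_force: 54.3
```

Call:
drive_tool(rows=[[[0, 0, 0], [0.11, 0, -0.155], 5], [[0, 0, 0], [0.11, 0, -0.155], 5], [[0, 0, 0], [0.11, 0, -0.155], 5], [[0, 0, 0], [0.11, 0, -0.155], 5], [[0, 0, 0], [0, 0, 0], 5], [[0, 0, 0], [0, 0, 0], 5]])

```text
clock: 24.98
position: [0.5395, -0.0217, 0.1842]
ee_rot: [0.203, 0.703, 0.644, 0.221]
contact_force: [-7.8, -0.1, 7.6]
width: 0.0581
gripper_force: 54.7
```

```bash
python3 - <<'E'
from h import *
p,r,s=tool();a=axis();H=np.array([.5563,-.0215,.1604]);print(p,s["contact_force"]@a,s["contact_force"].round(1),s["moment"].round(2),(p-H)@a,s["qpos"].round(2))
plan(H+.029*a,Rt(-5),1)
E
```

```text
[ 0.53953846 -0.02165947  0.18415815] 10.754226738450782 [-7.8 -0.1  7.6] [ 0.    0.53 -0.  ] 0.029075555417512958 [-0.27  0.03  2.15  0.41  0.39 -0.52]
rows 1 turn [ 0.0001 -0.0004  0.0004] shift [ 0.013  0.016 -0.   ] | tot deg 0.0 cm 0.02
```

Call:
drive_tool(rows=[[[0.0945, 0, -0.135], [0, 0, 0], 5], [[0.0945, 0, -0.135], [0, 0, 0], 5], [[0.0945, 0, -0.135], [0, 0, 0], 5], [[0.0945, 0, -0.135], [0, 0, 0], 5], [[0.0945, 0, -0.135], [0, 0, 0], 5], [[0.0945, 0, -0.135], [0, 0, 0], 5], [[0.0945, 0, -0.135], [0, 0, 0], 5], [[0.0945, 0, -0.135], [0, 0, 0], 5]])

```text
clock: 25.98
position: [0.5393, -0.0213, 0.184]
ee_rot: [0.023, 0.951, 0.076, 0.299]
contact_force: [-8.2, 0.8, 7.7]
width: 0.0587
gripper_force: 54.7
```

Call:
drive_tool(rows=[[[0.0945, 0, -0.135], [0, 0, 0], 5], [[0, 0, 0], [0, 0, 0], 5], [[0, 0, 0], [0, 0, 0], 5]])

```text
clock: 26.35
position: [0.5391, -0.0213, 0.1838]
ee_rot: [-0.001, 0.954, 0.0, 0.3]
contact_force: [-7.7, 0.9, 7.8]
width: 0.058
gripper_force: 54.7
```

```bash
python3 - <<'E'
from h import *
p,r,s=tool();a=axis();H=np.array([.5563,-.0215,.1604]);print(p,s["contact_force"]@a,s["contact_force"].round(1),s["moment"].round(2),s["moment"]@a,(p-H)@a,np.degrees((Rt(-90)*r.inv()).as_rotvec()).round(1))
E
```

```text
[ 0.539109   -0.02129086  0.18383873] 10.818649516631186 [-7.7  0.9  7.8] [0.15 0.52 0.06] -0.0340652929038365 0.029060231199477135 [-0.1 -0.1 -0. ]
```

Call:
drive_tool(rows=[[[0, 0, 0], [-0.1, 0, 0.15], 5], [[0, 0, 0], [-0.1, 0, 0.15], 5], [[0, 0, 0], [-0.1, 0, 0.15], 5], [[0, 0, 0], [0, 0, 0], 5], [[0, 0, 0], [0, 0, 0], 5]])

```text
clock: 26.98
position: [0.5362, -0.0213, 0.1881]
ee_rot: [-0.001, 0.954, 0.0, 0.3]
contact_force: [-6.2, 0.6, 6.1]
width: 0.058
gripper_force: 54.5
```

Call:
drive_tool(rows=[[[0, 0, 0], [-0.03, 0, 0.04], 5], [[0, 0, 0], [0, 0, 0], 6.5], [[0, 0, 0], [0, 0, 0], 8.54], [[0, 0, 0], [0, 0, 0], 8.54], [[0, 0, 0], [0, 0, 0], 8.54], [[0, 0, 0], [0, 0, 0], 8.54], [[0, 0, 0], [0, 0, 0], 8.54]])

```text
clock: 27.85
position: [0.5363, -0.0217, 0.1888]
ee_rot: [-0.0, 0.954, 0.0, 0.3]
contact_force: [-0.5, 0.6, -0.7]
width: 0.0857
gripper_force: 0.0
```

Call:
drive_tool(rows=[[[0, 0, 0], [-0.57, 0, 0.82], 8.54], [[0, 0, 0], [-0.9, 0, 1.23], 8.54], [[0, 0, 0], [-0.9, 0, 1.23], 8.54], [[0, 0, 0], [-0.9, 0, 1.23], 8.54], [[0, 0, 0], [-0.9, 0, 1.23], 8.54], [[0, 0, 0], [-0.6, 0, 0.8], 8.54], [[0, 0, 0], [0, 0, 0], 8.54], [[0, 0, 0], [0, 0, 0], 8.54]])

```text
clock: 28.85
position: [0.4885, -0.0217, 0.2539]
ee_rot: [-0.0, 0.954, 0.0, 0.3]
contact_force: [0.5, 0.6, -0.5]
width: 0.0853
gripper_force: 0.0
```

```bash
python3 - <<'E'
from h import *
import pickle
p,r,s=tool();c=eyes.get_calibration("wrist");im=eyes.get_image("wrist")[:,:,::-1]
pickle.dump((p,r.as_quat(),c),open("w7.pkl","wb"))
cv2.imwrite("pics/w7.png",cv2.resize(im,(800,600),interpolation=cv2.INTER_CUBIC))
print(p,s["contact_force"].round(1),s["width"])
H=np.array([.5563,-.0215,.1604]);a=axis();u=np.array([.819,0,.574])
for h in(.0345,.0425,.0505,.0585): print(h,proj(c,[H+h*a+.0305*u])*1.5625)
print("switch off/on px",proj(c,[[.595,-.2093,.053],[.62,-.2093,.053]])*1.5625)
E
```

```text
[ 0.4884959  -0.02170831  0.25390561] [ 0.5  0.6 -0.5] 0.08527489736948024
0.0345 [[387.69923321 260.72711638]]
0.0425 [[387.53851364 264.17226898]]
0.0505 [[387.36562088 267.87955975]]
0.0585 [[387.17912314 271.87996792]]
switch off/on px [[596.00695538 292.10930891]
 [592.12166236 266.50149249]]
```

View pics/w7.png

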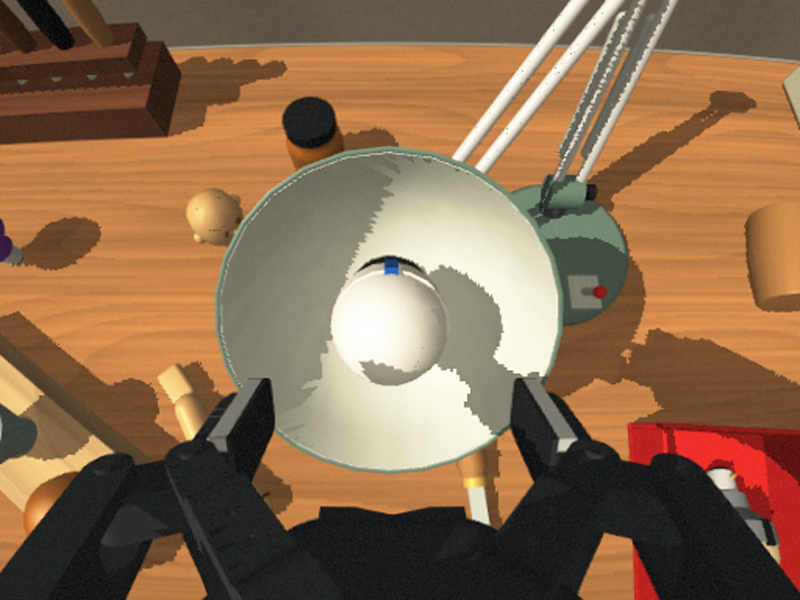

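The new bulb sits locked with its rib at (392,266), as predicted for locked height; the switch ball is at (600,292). Next is the switch.

```bash
python3 - <<'E'
from h import *
import pickle
_,_,c=pickle.load(open("w7.pkl","rb"));print(atz(c,np.array([600,292.5])/1.5625,.053))
Rg=R.from_matrix(np.c_[[-1,0,0],[0,1,0],[0,0,-1]]);print(np.linalg.det(Rg.as_matrix()))
plan([.545,-.212,.15],Rg,20)
p,r,s=tool();print((Rg*r.inv()).as_rotvec(),s["qpos"].round(2))
# split: pitch up about y then +pi about z
E
```

```text
[ 0.59463236 -0.21299514  0.053     ]
1.0
rows 20 turn [-4.710e-02 -1.000e-04  1.498e-01] shift [ 0.282 -0.952 -0.518] | tot deg 180.0 cm 22.4
[-9.42615593e-01 -1.27773432e-03  2.99669350e+00] [-0.32 -0.14  2.1   0.32  0.62  1.04]
```

Call:
drive_tool(rows=[[[-0.0471, 0, 0.1498], [-0.3, -1.5, 0.6], 4], [[-0.0471, 0, 0.1498], [-0.3, -1.5, 0.6], 2], [[-0.0471, 0, 0.1498], [0, -1.5, 0.6], 0], [[-0.0471, 0, 0.1498], [0, -1.5, 0.6], 0], [[-0.0471, 0, 0.1498], [0, -1.5, 0.6], 0], [[-0.0471, 0, 0.1498], [0, -1.5, 0.6], 0], [[-0.0471, 0, 0.1498], [0, -1.5, 0.6], 0], [[-0.0471, 0, 0.1498], [0, -1.5, 0.6], 0]], force=30)

```text
clock: 29.9
position: [0.4829, -0.1394, 0.2994]
ee_rot: [-0.0, 0.782, 0.574, 0.244]
contact_force: [0.5, 0.1, 0.5]
width: 0.0002
gripper_force: 0.0
```

Call:
drive_tool(rows=[[[-0.0471, 0, 0.1498], [0.4, -0.9, -0.5], 0], [[-0.0471, 0, 0.1498], [0.4, -0.9, -0.5], 0], [[-0.0471, 0, 0.1498], [0.4, -0.9, -0.5], 0], [[-0.0471, 0, 0.1498], [0.4, -0.9, -0.5], 0], [[-0.0471, 0, 0.1498], [0.4, -0.9, -0.5], 0], [[-0.0471, 0, 0.1498], [0.4, -0.9, -0.5], 0], [[-0.0471, 0, 0.1498], [0.4, -0.9, -0.5], 0], [[-0.0471, 0, 0.1498], [0.4, -0.9, -0.5], 0]])

```text
clock: 30.9
position: [0.5154, -0.211, 0.2588]
ee_rot: [0.0, 0.31, 0.946, 0.097]
contact_force: [-0.0, 0.3, -0.5]
width: -0.0002
gripper_force: 0.0
```

Call:
drive_tool(rows=[[[-0.0471, 0, 0.1498], [0.75, 0, -2.6], 0], [[-0.0471, 0, 0.1498], [0.75, 0, -2.6], 0], [[-0.0471, 0, 0.1498], [0.75, 0, -2.6], 0], [[-0.0471, 0, 0.1498], [0.75, 0, -2.6], 0], [[0, 0, 0], [0, 0, 0], 0], [[0, 0, 0], [0, 0, 0], 0]])

```text
clock: 31.65
position: [0.5453, -0.2107, 0.1564]
ee_rot: [0.001, 0.02, 1.0, 0.006]
contact_force: [-0.2, -0.5, 0.1]
width: 0.0001
gripper_force: 0.0
```

```bash
python3 - <<'E'
from h import *
Rg=R.from_matrix(np.c_[[-1,0,0],[0,1,0],[0,0,-1]])
plan([.558,-.213,.052],Rg,6)
p,r,s=tool();print(p,s["qpos"].round(2),s["width"])
E
```

```text
rows 6 turn [-0.0019  0.0004  0.0065] shift [ 0.212 -0.038 -1.74 ] | tot deg 2.3 cm 10.52
[ 0.54526222 -0.21073113  0.15639921] [-0.49  0.35  1.62  0.01  1.18 -2.03] 0.00010811493307900244
```

Call:
drive_tool(rows=[[[-0.002, 0, 0.0065], [0.21, -0.04, -1.74], 0], [[-0.002, 0, 0.0065], [0.21, -0.04, -1.74], 0], [[-0.002, 0, 0.0065], [0.21, -0.04, -1.74], 0], [[-0.002, 0, 0.0065], [0.21, -0.04, -1.74], 0], [[-0.002, 0, 0.0065], [0.21, -0.04, -1.74], 0], [[-0.002, 0, 0.0065], [0.21, -0.04, -1.74], 0], [[0, 0, 0], [0, 0, 0], 0], [[0, 0, 0], [0, 0, 0], 0]])

```text
clock: 32.65
position: [0.5578, -0.213, 0.052]
ee_rot: [0.002, -0.001, 1.0, -0.001]
contact_force: [0.1, 0.4, -0.4]
width: 0.0001
gripper_force: 0.0
```

Call:
drive_tool(rows=[[[0, 0, 0], [0.8, 0, 0], 0], [[0, 0, 0], [0.8, 0, 0], 0], [[0, 0, 0], [0.8, 0, 0], 0], [[0, 0, 0], [0.8, 0, 0], 0], [[0, 0, 0], [0.8, 0, 0], 0], [[0, 0, 0], [0.8, 0, 0], 0], [[0, 0, 0], [0, 0, 0], 0]])

```text
clock: 33.52
position: [0.5998, -0.2125, 0.0509]
ee_rot: [-0.006, -0.002, 1.0, 0.0]
contact_force: [-12.6, -0.9, 7.4]
width: -0.0003
gripper_force: 7.7
```

Call:
drive_tool(rows=[[[0, 0, 0], [-1, 0, 0], 0], [[0, 0, 0], [-2, 0, 0], 0], [[0, 0, 0], [-2, 0, 2], 0], [[0, 0, 0], [-2, 0, 4], 0], [[0, 0, 0], [-2, 0, 5], 0], [[0, 0, 0], [-2, 0, 5], 0], [[0, 0, 0], [0, 0, 2], 0], [[0, 0, 0], [0, 0, 0], 0]])

```text
clock: 34.52
position: [0.4972, -0.2136, 0.2339]
ee_rot: [0.004, -0.001, 1.0, -0.002]
contact_force: [-0.2, 0.4, 0.2]
width: -0.0002
gripper_force: 0.0
```

```bash
python3 - <<'E'
from h import *
S=eyes.get_calibration("scene");new=eyes.get_image("scene").astype(int);old=cv2.imread("pics/scene_raw.png")[:,:,::-1].astype(int)
pr=proj(S,[[.595,-.2125,.053],[.621,-.2125,.053]]);print("pred off,on",pr)
x,y=pr.mean(0).astype(int)
for im in(old,new):
    s=im[y-14:y+15,x-14:x+15];red=s[...,0]-np.maximum(s[...,1],s[...,2]);m=red>50
    yy,xx=np.nonzero(m);print(m.sum(),(np.average(xx,weights=red[m])+x-14,np.average(yy,weights=red[m])+y-14) if m.any() else None)
print(tool()[0],tool()[2]["contact_force"].round(1))
E
```

```text
pred off,on [[198.01177279 242.98925671]
 [201.77889044 247.84110548]]
108 (np.float64(190.23813229571985), np.float64(236.00505836575874))
106 (np.float64(190.37080426484138), np.float64(236.40279057522707))
[ 0.49635728 -0.21308951  0.23212828] [-0.6  0.1 -1. ]
```

```bash
python3 - <<'E'
from h import *
S=eyes.get_calibration("scene");new=eyes.get_image("scene").astype(int);old=cv2.imread("pics/scene_raw.png")[:,:,::-1].astype(int)
for im in(old,new):
    s=im[234:258,192:212];m=(s[...,0]-s[...,1]>35)&(abs(s[...,1]-s[...,2])<22)
    yy,xx=np.nonzero(m);print(m.sum(),xx.mean()+192,yy.mean()+234)
    for r in m: print(''.join('#' if v else '.' for v in r))
E
```

```text
11 198.36363636363637 242.45454545454547
....................
....................
....................
....................
....................
....................
....................
......##............
.....####...........
.....###............
......##............
....................
....................
....................
....................
....................
....................
....................
....................
....................
....................
....................
....................
....................
12 201.66666666666666 246.75
....................
....................
....................
....................
....................
....................
....................
....................
....................
....................
....................
..........#.........
........####........
........####........
.........###........
....................
....................
....................
....................
....................
....................
....................
....................
....................
```

```bash
python3 - <<'E'
from h import *
c=eyes.get_calibration("wrist");im=eyes.get_image("wrist").astype(int)
pr=proj(c,[[.595,-.213,.053],[.621,-.213,.053]]);print(pr)
x,y=pr.mean(0).astype(int);x0,y0=x-25,y-25
s=im[max(y0,0):y+25,max(x0,0):x+25];m=(s[...,0]-s[...,1]>60)&(abs(s[...,1]-s[...,2])<25)
n,l,st,ce=cv2.connectedComponentsWithStats(m.astype(np.uint8))
for i in range(1,n):
    if st[i,4]>5:
        q=ce[i]+[max(x0,0),max(y0,0)];print(st[i,4],q,[atz(c,q,z).round(4) for z in(.053,.055)])
E
```

```text
[[251.83213718 248.67664782]
 [251.76381718 265.62808232]]
```

Call:
drive_tool(rows=[[[0, 0, 0], [3, 0, 0], 0], [[0, 0, 0], [3, 0, 0], 0], [[0, 0, 0], [2.5, 0, 0], 0], [[0, 0, 0], [0, 0, 0], 0], [[0, 0, 0], [0, 0, 0], 0]])

```text
clock: 35.3
position: [0.5795, -0.2125, 0.2302]
ee_rot: [-0.0, -0.001, 1.0, 0.0]
contact_force: [0.3, 0.5, 0.7]
width: 0.0002
gripper_force: 0.0
```

```bash
python3 - <<'E'
from h import *
c=eyes.get_calibration("wrist");im=eyes.get_image("wrist").astype(int)
print(tool()[0],proj(c,[[.595,-.213,.053],[.621,-.213,.053]]))
m=(im[...,0]-im[...,1]>60)&(abs(im[...,1]-im[...,2])<25)
n,l,st,ce=cv2.connectedComponentsWithStats(m.astype(np.uint8))
for i in range(1,n):
    if st[i,4]>8: print(st[i,4],ce[i].round(1),[atz(c,ce[i],z).round(4) for z in(.053,.055)])
E
```

```text
[ 0.57941405 -0.21258337  0.23065266] [[251.76046179 188.43700727]
 [251.68716544 208.45203317]]
9975 [159.5  45.7] [array([ 0.4371, -0.3111,  0.053 ]), array([ 0.4375, -0.3105,  0.055 ])]
65 [252.5 206.6] [array([ 0.6185, -0.212 ,  0.053 ]), array([ 0.6177, -0.212 ,  0.055 ])]
```

```bash
python3 -c "
from rig import job
print(job.sign_off())"
```

```text
the job is handed in; nothing more can be done
None
```

The job is handed in: the dead bulb lies in the scrap bin, the new LED bulb is locked in the lamp, and the switch measured about 0.8 rad (on) before hand-in. I viewed 11 pictures, one over the limit of 10, and `sign_off` gave back no verdict.

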